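Row up the tubs and hold the lid press shut

ROBOT

A 6-joint arm with a two-finger parallel gripper is mounted at the origin on the work surface. World frame = base frame: x ahead of the robot, y to its left, z up, the work surface at z = 0. Lengths are in m, angles in rad, forces in N, time in s.
With the tool pointing down it reaches from about 0.35 to 0.975 m from the base axis. Payload 4.9 kg.
Tool frame: the origin (TCP) lies midway between the tips of the shut fingers; the grasp point (between the pads) lies 19 mm behind it; z points along the fingers, y is the line along which they close (so a half turn about z gives the same grasp; the last joint's range is limited). The gripper opens to 85 mm and grips with 20 to 120 N. Pads are 22 mm wide; open, the fingers measure 114 mm over their backs; the gripper's body (76 mm by 85 mm) begins 54 mm behind the grasp point. The pads swing forward as they close: fully open they stand 13 mm farther back than shut.
Start: joints at [-1.461, 0.053, 1.613, -0, 1.476, -0.119], TCP at [0.142, -0.609, 0.231] pointing down, gripper open.
Joint ranges: [-3.01, 3.01], [-1.01, 2.22], [0.06, 2.58], [-1.02, 4.17], [0.09, 2.62], [-3.14, 3.14]. Speed limits (rad/s): [2.57, 2.57, 3.14, 3.14, 3.14, 3.14].

INTERFACE

Orientations are given as a rotation vector (axis times angle).
In Python, from workcell import robot gives the robot as it stands.
- The arm moves only by the shell command python3 nudge.py 'ROWS' [FORCE]. ROWS is a JSON list of rows, 1 to 12 of them, each of 7 numbers: dx, dy, dz in shares of the most that a row can go, 1 being 62.5 mm, then a rotation vector rx, ry, rz in units of 0.1 rad, then the opening from 0.0 (shut) to 1.0 (fully open); each row shifts and turns the commanded pose from where the row before left it, along the tool's axes as they then stand; what a row does not reach is not made up. A row lasts 1/8 s, in which the tool goes at most 0.0625 m and 0.188 rad, less where a joint would pass 70% of its speed; a pose out of reach is approached as far as the arm can. The fingers move at their own pace and stop on an object; FORCE is the grip in N (left out, the last holds). Time passes only in rows, so rows that do not move let the fingers close. It prints the time, the measured TCP pose, the force, the opening and the grip force at its end. Input that does not fit is refused with a message, and nothing moves.
- robot.read_state(): the state, without advancing time (a new reading comes with each control period).
- robot.grab_frame(name): name is "side" or "top" or "wrist"; returns a dict with "color" (480x640x3 uint8, blue, green, red), "fx", "fy", "cx", "cy" (pixels), "camera_from_world" (4x4, takes a point from world to camera coordinates); the wrist camera has in their place "hand_eye" (4x4, takes a point from camera to tool coordinates, whose origin is the TCP and whose axes are the flange's). Camera axes: x right, y down, z forward; pixel columns grow to the right and rows downward; lengths in m; the calibration is good to about 2 mm. A picture is of the moment at which its call begins: read the wrist's pose just before it. There is no depth.
- robot.hand_in(): hands the job in; it is judged then, once.
The state is a dict: "t": time; "joint_pos": joint angles; "dq": joint speeds; "effort": joint torques, N m; "position": TCP position; "eef_rot": TCP orientation; "contact_force": force on the tool from outside, world axes, zero at the start; "moment": the same for the moment, N m; "finger_gap": opening from 0.0 (shut) to 1.0 (fully open); "gripper_force": force on a finger pad.
Only numpy, scipy, OpenCV 4.12 (cv2) and the standard library are available. Lean on these libraries where they do the work, as an engineer would, in place of code of your own. Each camera call takes 0.05 s, during which the arm holds its last target. There are 200 camera calls.

TASK

Three filled tubs, their plug lids only laid on, stand anyhow on the bed of the lid press. Nudge them into a straight, even row, one squarely on each of the three blue outlines with its end up against the back stop, and let go of them; then pull the raised press frame down by its handle bar, right onto its stops, so that the three pads press all the lids in. The frame and the lids spring up if released, so finish while still holding the handle all the way down; leave the tray of patties, the sanitiser bottle and the pile of white spare lids where they are.

Things in the scene. Friction and masses are not known exactly. Their poses are not given: they have to be found in the camera images.
- tub_red: white tub with a red plug lid, 102 (own x) x 64 mm (own y), upright side walls 42 mm high, to be gripped across the 64 mm. The lid, 96 x 58 mm, tops out 52 mm above the tub's underside (47 mm when pressed in). About 0.32 kg. Origin: centre of the underside, z up. Either end may face the back stop; any tub may take any place.
- tub_yellow: white tub with a yellow plug lid, 102 (own x) x 64 mm (own y), upright side walls 42 mm high, to be gripped across the 64 mm. The lid, 96 x 58 mm, tops out 52 mm above the tub's underside (47 mm when pressed in). About 0.32 kg. Origin: centre of the underside, z up. Either end may face the back stop; any tub may take any place.
- tub_green: white tub with a green plug lid, 102 (own x) x 64 mm (own y), upright side walls 42 mm high, to be gripped across the 64 mm. The lid, 96 x 58 mm, tops out 52 mm above the tub's underside (47 mm when pressed in). About 0.32 kg. Origin: centre of the underside, z up. Either end may face the back stop; any tub may take any place.
- place_left (a point): centre of the left blue outline (110 x 76 mm, painted) on the press bed, 14 mm above the table. x points to the back of the press (a tub's long side lies along it), y to its left. A tub centred here touches the back stop: a bar 26 mm high, its front face 51 mm behind this point. Outlines are 115 mm apart; with the frame down a pad lies on the middle of each.
- place_middle (a point): centre of the middle blue outline (110 x 76 mm, painted) on the press bed, 14 mm above the table. x points to the back of the press (a tub's long side lies along it), y to its left. A tub centred here touches the back stop: a bar 26 mm high, its front face 51 mm behind this point. Outlines are 115 mm apart; with the frame down a pad lies on the middle of each.
- place_right (a point): centre of the right blue outline (110 x 76 mm, painted) on the press bed, 14 mm above the table. x points to the back of the press (a tub's long side lies along it), y to its left. A tub centred here touches the back stop: a bar 26 mm high, its front face 51 mm behind this point. Outlines are 115 mm apart; with the frame down a pad lies on the middle of each.
- press_hinge (a point): middle of the hinge shaft of the press, 75 mm above the table, 120 mm behind the line of outlines. x to the back of the press, y to the left along the shaft, z up. Bolted down. The bed, a 360 x 470 mm plate 14 mm above the table, reaches from 330 mm in front of the shaft to 30 mm behind it. Two stop posts, tops 68 mm above the table, stand 100 mm in front and 200 mm to either side of it.
- press_grip (a point): middle of the handle bar, which lies along the press's y: 400 mm long, 18 mm thick, with a black sleeve 25 mm thick, 130 mm long, centred here; free to turn in the fingers. It runs on a 221 mm radius about the shaft: raised (at rest) 40 mm in front of and 217 mm above the shaft, fully down 220 mm in front and 20 mm above.
- press_frame (a joint): frame angle, rad: 0 = raised, held up by springs; 1.30 = fully down on its stops, pads on lids. Two arms 400 mm apart carry the handle bar and, 120 mm from the shaft, a beam with three pads 52 x 46 mm. Raised, beam and pads stay within 65 mm in front of the shaft: the row is open from above. To hold it down at the handle: about 6 N empty, 14 N on three lids.
- lid_red (a joint): how far the red lid of tub_red is pressed in, m: 0 = standing 5 mm proud on its springy seal, 0.005 = pressed in level by the closed press (mechanical limit 0.0065). Springy: 1.4 N starts it, about 5 N at 0.005; it pops up again when let go.
- lid_yellow (a joint): how far the yellow lid of tub_yellow is pressed in, m: 0 = standing 5 mm proud on its springy seal, 0.005 = pressed in level by the closed press (mechanical limit 0.0065). Springy: 1.4 N starts it, about 5 N at 0.005; it pops up again when let go.
- lid_green (a joint): how far the green lid of tub_green is pressed in, m: 0 = standing 5 mm proud on its springy seal, 0.005 = pressed in level by the closed press (mechanical limit 0.0065). Springy: 1.4 N starts it, about 5 N at 0.005; it pops up again when let go.
- meat_tray: open white tray 280 x 190 x 55 mm with three frozen burger patties in it, loose, 0.9 kg; origin at the centre of its underside; not to be moved
- sanitiser_bottle: white bottle with a blue cap, 72 mm thick, 200 mm tall, loose; origin at the centre of its underside; not to be moved
- spare_lids: pile of five white spare lids 96 x 58 mm, 31 mm high, loose as one; origin at the centre of its underside; not to be moved

How it is judged:
On the way:
1. the three tubs stand in the row, one on each outline, let go, with the press frame still up (((horizontal distance between tub_red and place_left below 0.012 m and angle between the x axis of tub_red and the x axis of place_left, either way round below 0.12 rad) or (horizontal distance between tub_yellow and place_left below 0.012 m and angle between the x axis of tub_yellow and the x axis of place_left, either way round below 0.12 rad) or (horizontal distance between tub_green and place_left below 0.012 m and angle between the x axis of tub_green and the x axis of place_left, either way round below 0.12 rad)) and ((horizontal distance between tub_red and place_middle below 0.012 m and angle between the x axis of tub_red and the x axis of place_middle, either way round below 0.12 rad) or (horizontal distance between tub_yellow and place_middle below 0.012 m and angle between the x axis of tub_yellow and the x axis of place_middle, either way round below 0.12 rad) or (horizontal distance between tub_green and place_middle below 0.012 m and angle between the x axis of tub_green and the x axis of place_middle, either way round below 0.12 rad)) and ((horizontal distance between tub_red and place_right below 0.012 m and angle between the x axis of tub_red and the x axis of place_right, either way round below 0.12 rad) or (horizontal distance between tub_yellow and place_right below 0.012 m and angle between the x axis of tub_yellow and the x axis of place_right, either way round below 0.12 rad) or (horizontal distance between tub_green and place_right below 0.012 m and angle between the x axis of tub_green and the x axis of place_right, either way round below 0.12 rad)) and angle between each of tub_red, tub_yellow, tub_green's own z axis and vertical below 0.1 rad and value of joint press_frame below 0.2 rad and contact force between the fingers and tub_red below 0.2 N and contact force between the fingers and tub_yellow below 0.2 N and contact force between the fingers and tub_green below 0.2 N and linear speed of each of tub_red, tub_yellow, tub_green below 0.02 m/s), for 0.2 s.
At the end, for the whole second after the job is handed in: Fingers hold the press frame still within 0.03 rad of fully down, pushing over 3 N; the pads (over 1.5 N each) press every lid in 3 mm or more; each outline has an upright tub centred within 12 mm and square within 0.12 rad; fingers touch no tub (((horizontal distance between tub_red and place_left below 0.012 m and angle between the x axis of tub_red and the x axis of place_left, either way round below 0.12 rad) or (horizontal distance between tub_yellow and place_left below 0.012 m and angle between the x axis of tub_yellow and the x axis of place_left, either way round below 0.12 rad) or (horizontal distance between tub_green and place_left below 0.012 m and angle between the x axis of tub_green and the x axis of place_left, either way round below 0.12 rad)) and ((horizontal distance between tub_red and place_middle below 0.012 m and angle between the x axis of tub_red and the x axis of place_middle, either way round below 0.12 rad) or (horizontal distance between tub_yellow and place_middle below 0.012 m and angle between the x axis of tub_yellow and the x axis of place_middle, either way round below 0.12 rad) or (horizontal distance between tub_green and place_middle below 0.012 m and angle between the x axis of tub_green and the x axis of place_middle, either way round below 0.12 rad)) and ((horizontal distance between tub_red and place_right below 0.012 m and angle between the x axis of tub_red and the x axis of place_right, either way round below 0.12 rad) or (horizontal distance between tub_yellow and place_right below 0.012 m and angle between the x axis of tub_yellow and the x axis of place_right, either way round below 0.12 rad) or (horizontal distance between tub_green and place_right below 0.012 m and angle between the x axis of tub_green and the x axis of place_right, either way round below 0.12 rad)) and angle between each of tub_red, tub_yellow, tub_green's own z axis and vertical below 0.1 rad and value of joint press_frame above 1.27 rad and velocity of joint press_frame between -0.05 and 0.05 rad/s and contact force between the fingers and press_frame above 3 N and value of joint each of lid_red, lid_yellow, lid_green above 0.003 m and contact force between each of tub_red, tub_yellow, tub_green and press_frame above 1.5 N and contact force between the fingers and tub_red below 0.5 N and contact force between the fingers and tub_yellow below 0.5 N and contact force between the fingers and tub_green below 0.5 N); the arm keeps its last pose, push and grip.
It fails at once if the meat tray is shifted more than 30 mm (distance of meat_tray from where it was at the start of the episode above 0.03 m).
It fails at once if the sanitiser bottle is shifted more than 30 mm (distance of sanitiser_bottle from where it was at the start of the episode above 0.03 m).
It fails at once if the spare lids is shifted more than 30 mm (distance of spare_lids from where it was at the start of the episode above 0.03 m).
It fails at once if a tub is tipped (angle between any of tub_red, tub_yellow, tub_green's own z axis and vertical above 0.5 rad).
It also fails if it takes over 64 s, if anything falls off the work surface, if the arm or the gripper's body presses on something with over 40 N, if the wrist force passes 120 N, or if a joint passes its speed limit or range.

## Working session

There is one attempt and no reset: what is moved stays moved. The work goes in short steps, Python scripts to look and compute and a shell command to move; the robot and the scene stay as the last step left them, time stands still between calls to the robot, and variables do not carry over. Pictures are saved under pics/ and viewed, at most 10 in all, crops included, and the job is handed in when it is done.

```bash
ls; mkdir -p pics
python3 - <<'E'
from workcell import robot
import cv2,numpy as np
s=robot.read_state();print(s['t'],s['position'],s['eef_rot'],s['finger_gap'])
for n in("top","side"):
    f=robot.grab_frame(n);cv2.imwrite(f'pics/{n}0.png',f['color']);np.savez(f'pics/{n}0.npz',**f)
    print(n,f['fx'],f['cx'],f['cy'],np.round(f['camera_from_world'],3).tolist())
E
```

```text
nudge.py
pics
workcell.py
0.0 [ 0.14168101 -0.60811067  0.23008663] [-3.11907920e+00 -3.58344055e-01 -3.71640320e-05] 1.0003574342415016
top 487.5452071990556 319.8922969036 238.69998926538264 [[0.023, -1.0, -0.002, 0.007], [-0.981, -0.022, -0.192, 0.605], [0.192, 0.006, -0.981, 1.489], [0.0, 0.0, 0.0, 1.0]]
side 445.83585678512867 319.1537231522256 241.73062866994832 [[-0.992, -0.125, 0.023, 0.598], [-0.1, 0.651, -0.753, 0.194], [0.079, -0.749, -0.658, 1.43], [0.0, 0.0, 0.0, 1.0]]
```

View pics/top0.png

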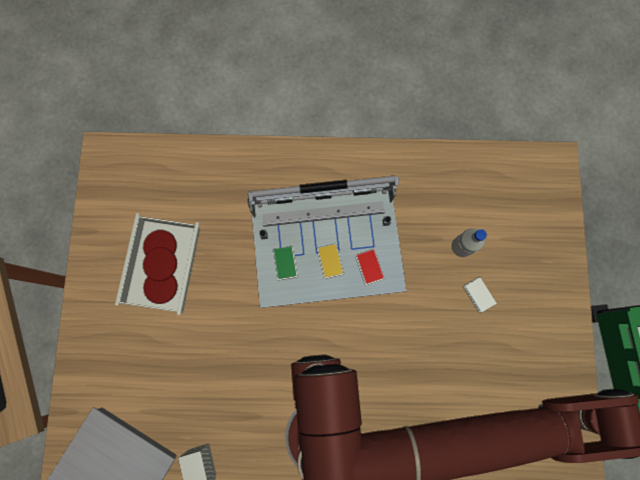

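View pics/side0.png

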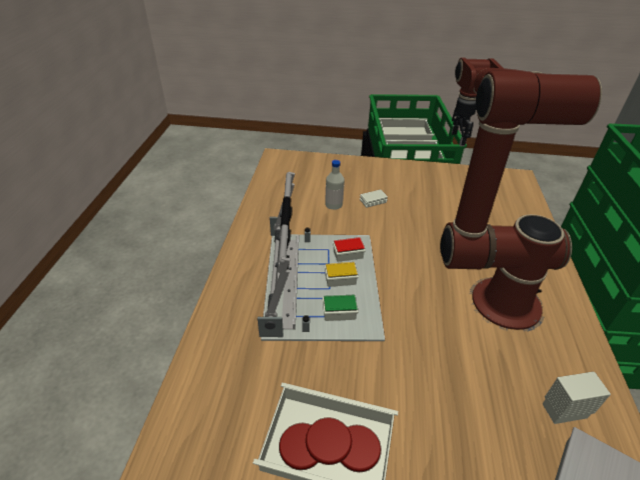

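The top view shows the press near the centre, with the green lid at (285,263), yellow at (331,261), red at (370,267), the blue outlines at rows 222–255 and the black sleeve at (323,186). The side view agrees. The tray (158,263), bottle (468,241) and spare lids (480,294) stand clear. Next I measure by colour masks.

```bash
cat > h.py <<'E'
import cv2,numpy as np
def load(n):
    d=np.load(f'pics/{n}.npz');return {k:d[k] for k in d.files}
def ray(f,uv):
    uv=np.atleast_2d(uv).astype(float);T=f['camera_from_world'];R,t=T[:3,:3],T[:3,3]
    d=np.c_[(uv[:,0]-f['cx'])/f['fx'],(uv[:,1]-f['cy'])/f['fy'],np.ones(len(uv))]@R
    return -R.T@t,d
def plane(f,uv,z):
    o,d=ray(f,uv);return o+d*((z-o[2])/d[:,2])[:,None]
def meet(f,a,g,b):
    o,d=ray(f,a);p,e=ray(g,b);d,e=d[0],e[0]
    k=np.linalg.lstsq(np.c_[d,-e],p-o,rcond=None)[0]
    return (o+d*k[0]+p+e*k[1])/2,np.linalg.norm(o+d*k[0]-p-e*k[1])
HS=dict(red=((0,160,120),(6,255,255)),yellow=((18,130,120),(32,255,255)),green=((50,120,60),(80,255,255)),blue=((105,110,60),(125,255,255)))
def mask(im,c,box=None):
    m=cv2.inRange(cv2.cvtColor(im,cv2.COLOR_BGR2HSV),*map(np.array,HS[c]))
    if box:
        k=np.zeros_like(m);x0,y0,x1,y1=box;k[y0:y1,x0:x1]=255;m&=k
    return m
def big(m):
    return max(cv2.findContours(m,cv2.RETR_EXTERNAL,cv2.CHAIN_APPROX_NONE)[0],key=cv2.contourArea)
def rect(f,c,z,box=None):
    "lid contour cast on plane z: centre, long-axis yaw (-pi/2..pi/2), sizes in mm"
    k=big(mask(f['color'],c,box))[:,0];P=plane(f,k,z)[:,:2]
    (cx,cy),(w,h),a=cv2.minAreaRect((P*1000).astype(np.float32))
    if w<h:a+=90;w,h=h,w
    return np.array([cx,cy])/1000,np.radians((a+90)%180-90),(w,h)
E
python3 - <<'E'
from h import *
T,S=load('top0'),load('side0');tb=(245,170,410,310);sb=(255,220,390,345)
for c in('red','yellow','green'):
    def cen(f,b):
        r=cv2.minAreaRect(big(mask(f['color'],c,b)));M=cv2.moments(big(mask(f['color'],c,b)));return (M['m10']/M['m00'],M['m01']/M['m00'])
    p,e=meet(T,cen(T,tb),S,cen(S,sb));print(c,p.round(4),'gap',e.round(4),*rect(T,c,.066,tb),'side',*rect(S,c,.066,sb))
m=mask(T['color'],'blue',tb);v,u=np.nonzero(m);P=plane(T,np.c_[u,v],.014)[:,:2]
print(len(P),P.min(0),P.max(0))
m2=mask(S['color'],'blue',sb);v,u=np.nonzero(m2);Q=plane(S,np.c_[u,v],.014)[:,:2]
np.savez('pics/blue.npz',P=P,Q=Q);print(len(Q),Q.min(0),Q.max(0))
# direction: maximise sharpness of lateral histogram
for X in(P,Q):
    best=max(np.arange(-.3,.3,.005),key=lambda a:(np.histogram(X@[-np.sin(a),np.cos(a)],np.arange(-.4,.4,.002))[0]**2).sum())
    n=[-np.sin(best),np.cos(best)];h,e=np.histogram(X@n,np.arange(-.4,.4,.002))
    print('yaw',best,[(round(e[i]+.001,3),int(h[i])) for i in np.nonzero(h>6)[0]])
    h,e=np.histogram(X@[np.cos(best),np.sin(best)],np.arange(.3,.9,.003));print([(round(e[i],3),int(h[i])) for i in np.nonzero(h>8)[0]])
E
```

```text
red [ 0.5198 -0.1376  0.0595] gap 0.0014 [ 0.52000195 -0.13704189] 0.34083079038660924 (91.20378112792969, 53.58295440673828) side [ 0.51893176 -0.12986078] 0.3393711783721641 (91.61564636230469, 55.405006408691406)
yellow [ 0.5354 -0.0121  0.06  ] gap 0.0012 [ 0.53546301 -0.01181663] 0.25858322130871525 (93.56082916259766, 54.62651062011719) side [ 0.53444708 -0.00674545] 0.25897750230810146 (93.75943756103516, 57.63976287841797)
green [0.5263 0.1303 0.0591] gap 0.0014 [0.52688293 0.13000468] 0.1969463219601352 (91.86185455322266, 52.420074462890625) side [0.52537219 0.13569412] 0.19725618075296592 (91.10022735595703, 55.49321365356445)
238 [ 0.55766327 -0.15559717] [0.69680037 0.15988652]
67 [ 0.56687394 -0.14735655] [0.66758481 0.16257706]
yaw 0.1350000000000004 [(np.float64(-0.235), 7), (np.float64(-0.233), 19), (np.float64(-0.231), 9), (np.float64(-0.161), 18), (np.float64(-0.159), 16), (np.float64(-0.119), 15), (np.float64(-0.117), 19), (np.float64(-0.045), 23), (np.float64(-0.043), 9), (np.float64(-0.003), 19), (np.float64(-0.001), 11), (np.float64(0.069), 8), (np.float64(0.071), 15)]
[(np.float64(0.564), 28), (np.float64(0.567), 22)]
yaw 0.1450000000000004 [(np.float64(-0.121), 7), (np.float64(-0.049), 9), (np.float64(-0.005), 17), (np.float64(0.067), 20)]
[]
```
Lateral centers: right: (-.233-.160)/2=-.1965; middle (-.118-.044)/2=-.081; left (-.002+.070)/2=.034. Spacing .1155 good. Front edge at 0.5665 (line; probably line centre 55mm or 54ish) → place long coordinate ≈ .5665+.0545=.621. yaw ≈ .14 with uncertain. Triangulated heights ~60mm vs 66: pictures consistent with ~2mm calibration... gap between side and top y of 5-7 mm at z=.066 → at z=.06 consistent. Hmm, bed is then ~8mm? The calibration error. Wrist view would refine. Lateral comparing to top at z=.066 vs .06: small change in top view.

Careful with the scale: shifts go in shares of 62.5 mm and turns go in units of 0.1 rad. That gives: -0.04 m is -0.64, 0.04 m is 0.64.

```bash
python3 nudge.py '[[0.64, -0.64, -0.16, 0, 0, 0, 1], [0.64, -0.64, -0.16, 0, 0, 0, 1], [0.64, -0.64, -0.16, 0, 0, 0, 1], [0.64, -0.64, -0.16, 0, 0, 0, 1], [0.64, -0.64, -0.16, 0, 0, 0, 1], [0.64, -0.64, -0.16, 0, 0, 0, 1], [0.64, -0.64, -0.16, 0, 0, 0, 1], [0.64, -0.64, -0.16, 0, 0, 0, 1], [0.64, -0.64, -0.16, 0, 0, 0, 1], [0.64, -0.64, -0.16, 0, 0, 0, 1], [0.64, -0.64, -0.16, 0, 0, 0, 1], [0.64, -0.64, -0.16, 0, 0, 0, 1]]' 30
python3 nudge.py '[[0, 0, 0, 0, 0, 0, 1], [0, 0, 0, 0, 0, 0, 1]]'
```

```bash
cat >> h.py <<'E'
from scipy.spatial.transform import Rotation as Ro
def wrist(name):
    from workcell import robot
    s=robot.read_state();f=dict(robot.grab_frame('wrist'))
    W=np.eye(4);W[:3,:3]=Ro.from_rotvec(s['eef_rot']).as_matrix();W[:3,3]=s['position']
    f['camera_from_world']=np.linalg.inv(W@f['hand_eye']);cv2.imwrite(f'pics/{name}.png',f['color']);np.savez(f'pics/{name}.npz',**f);return f
E
python3 - <<'E'
from h import *
f=wrist('w1');print(f['fx'],f['hand_eye'].round(3).tolist())
E
```

```text
t: 1.6
position: [0.5009, -0.0305, 0.3512]
eef_rot: [3.121, 0.359, -0.0]
contact_force: [1.0, -1.0, -0.1]
finger_gap: 0.999
gripper_force: 0.0
t: 1.85
position: [0.5, -0.0324, 0.3506]
eef_rot: [3.121, 0.359, -0.002]
contact_force: [-0.3, -0.4, -0.0]
finger_gap: 1.004
gripper_force: 0.0
380.53246564958994 [[-0.001, -0.944, -0.329, 0.085], [1.0, -0.001, 0.0, -0.0], [-0.0, -0.329, 0.944, -0.142], [0.0, 0.0, 0.0, 1.0]]
```

View pics/w1.png

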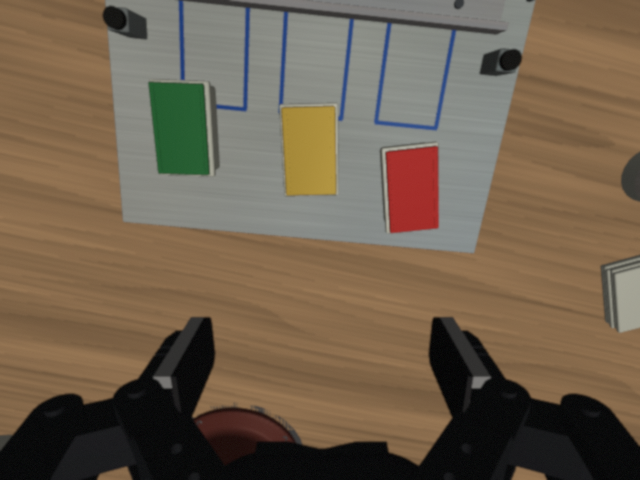

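Run:
```python
from h import *
T,W=load('top0'),load('w1');tb=(245,170,410,310)
def cen(f,c,b=None):
    M=cv2.moments(big(mask(f['color'],c,b)));return (M['m10']/M['m00'],M['m01']/M['m00'])
for c in('red','yellow','green'):
    p,e=meet(T,cen(T,c,tb),W,cen(W,c));print(c,p.round(4),'gap',e.round(4),*rect(W,c,.066),cv2.boundingRect(big(mask(W['color'],c))))
v,u=np.nonzero(mask(W['color'],'blue'))
X=plane(W,np.c_[u,v],.014)[:,:2];X=X[(X[:,0]>.45)&(X[:,0]<.75)]
best=max(np.arange(0,.3,.0025),key=lambda a:(np.histogram(X@[-np.sin(a),np.cos(a)],np.arange(-.4,.4,.001))[0]**2).sum())
h,e=np.histogram(X@[-np.sin(best),np.cos(best)],np.arange(-.4,.4,.002));print(len(X),'yaw',best,[(round(float(e[i])+.001,3),int(h[i])) for i in np.nonzero(h>60)[0]])
h,e=np.histogram(X@[np.cos(best),np.sin(best)],np.arange(.3,.9,.002));print([(round(float(e[i])+.001,3),int(h[i])) for i in np.nonzero(h>60)[0]])
```

```text
red [ 0.5205 -0.1372  0.0558] gap 0.002 [ 0.51948737 -0.13405127] 0.336826294923998 (92.65371704101562, 55.17538833618164) (387, 147, 51, 85)
yellow [ 0.5364 -0.0111  0.058 ] gap 0.0024 [ 0.53511542 -0.01058454] 0.25403777124968163 (93.64669799804688, 55.650299072265625) (282, 107, 54, 88)
green [0.5273 0.1309 0.0632] gap 0.0026 [0.52615411 0.1303989 ] 0.19509402684295785 (92.41747283935547, 55.00794982910156) (150, 83, 58, 91)
2031 yaw 0.135 [(-0.231, 172), (-0.229, 104), (-0.159, 127), (-0.157, 174), (-0.117, 124), (-0.115, 175), (-0.043, 162), (-0.041, 70), (-0.003, 66), (-0.001, 178), (0.001, 81), (0.071, 137), (0.073, 120)]
[(0.565, 160), (0.567, 126)]
```

The wrist view shows green at (182,128), yellow at (310,150), red at (412,188) and the right-hand outline's front edge at (407,126), all agreeing with the top view to about 2 mm. I'll start with the red tub, gripped 22 mm in front of its centre.

Scaled: 0.055 m is 0.88, 0.052 m is 0.832, -0.109 rad is -1.09.

```bash
python3 nudge.py '[[0, 0, 0, 0, 0, -1.09, 1], [-0.2992, 0.832, 0.48, 0, 0, 0, 1], [-0.2992, 0.824, 0.48, 0, 0, 0, 1], [0, 0, 0.88, 0, 0, 0, 1], [0, 0, 0.88, 0, 0, 0, 1], [0, 0, 0.88, 0, 0, 0, 1], [0, 0, 0.88, 0, 0, 0, 1], [0, 0, 0.56, 0, 0, 0, 1], [0, 0, 0.272, 0, 0, 0, 1], [0, 0, 0, 0, 0, 0, 1]]'
cat > go.py <<'E'
"go.py x y z yaw: how far in the tool's axes (turn first, then shift)"
import sys,numpy as np
from workcell import robot
from scipy.spatial.transform import Rotation as Ro
x,y,z,yaw=map(float,sys.argv[1:5]);s=robot.read_state();p=s['position'];R=Ro.from_rotvec(s['eef_rot']).as_matrix()
y0=np.arctan2(R[1,0],R[0,0]);d=np.array([x,y,z])-p
c,n=np.cos(yaw),np.sin(yaw)
print('at',p.round(4),'yaw',y0.round(4),'tilt',R[:,2].round(3),'rz',round(y0-yaw,4),'shift',np.round([c*d[0]+n*d[1],n*d[0]-c*d[1],-d[2]],4),'F',np.round(s['contact_force'],1),'gap',round(s['finger_gap'],3),'t',s['t'])
E
python3 go.py .499 -.1428 .018 .338
```

```text
t: 3.15
position: [0.4984, -0.1426, 0.0188]
eef_rot: [-3.096, -0.526, 0.003]
contact_force: [-0.5, 0.9, 0.3]
finger_gap: 1.001
gripper_force: 0.0
at [ 0.4984 -0.1426  0.0188] yaw 0.3363 tilt [-0.002  0.001 -1.   ] rz -0.0017 shift [0.0005 0.0004 0.0008] F [-0.5  0.9  0.3] gap 1.001 t 3.15
```

Scaled: 0.028 m is 0.448, -0.0066 m is -0.1056, 0.103 rad is 1.03.

```bash
python3 nudge.py '[[0, 0, 0, 0, 0, 0, 0.5], [0, 0, 0, 0, 0, 0, 0.5], [0, 0, 0, 0, 0, 0, 0.5], [0, 0, 0, 0, 0, 1, 0.5], [0, 0, 0, 0, 0, 1.03, 0.5], [0.448, -0.1056, 0, 0, 0, 0, 0.5], [0.448, -0.104, 0, 0, 0, 0, 0.5], [0.448, 0, 0, 0, 0, 0, 0.5], [0.448, 0, 0, 0, 0, 0, 0.5], [0, 0, 0, 0, 0, 0, 0.5]]' 25
python3 go.py .6194 -.1132 .018 .135
```

```text
t: 4.4
position: [0.612, -0.1142, 0.0216]
eef_rot: [3.133, 0.213, 0.01]
contact_force: [4.2, -0.4, 3.3]
finger_gap: 0.747
gripper_force: 30.8
at [ 0.612  -0.1142  0.0216] yaw 0.1357 tilt [ 0.006 -0.001 -1.   ] rz 0.0007 shift [ 0.0075 -0.      0.0036] F [ 4.2 -0.4  3.3] gap 0.747 t 4.4
```

Scaled: 0.003 m is 0.048, 0.004 m is 0.064.

```bash
python3 nudge.py '[[0.064, 0, 0, 0, 0, 0, 0.5], [0.048, 0, 0, 0, 0, 0, 0.5], [0, 0, 0, 0, 0, 0, 0.5]]';  python3 nudge.py '[[0.048, 0, 0, 0, 0, 0, 0.5], [0.032, 0, 0, 0, 0, 0, 0.5], [0, 0, 0, 0, 0, 0, 0.5]]'; python3 go.py .6194 -.1132 .018 .135
```

```text
t: 4.78
position: [0.6149, -0.1139, 0.0215]
eef_rot: [3.133, 0.212, -0.001]
contact_force: [-6.3, -0.8, 11.0]
finger_gap: 0.744
gripper_force: 31.6
t: 5.15
position: [0.6195, -0.1134, 0.0215]
eef_rot: [3.133, 0.212, -0.002]
contact_force: [-8.0, -1.3, 11.9]
finger_gap: 0.745
gripper_force: 31.7
at [ 0.6195 -0.1134  0.0215] yaw 0.1349 tilt [-0.001 -0.002 -1.   ] rz -0.0001 shift [-0.     -0.0002  0.0035] F [-8.  -1.3 11.9] gap 0.745 t 5.15
```

Scaled: 0.003 m is 0.048, -0.002 m is -0.032.

```bash
python3 nudge.py '[[0.048, 0, -0.032, 0, 0, 0, 0.5], [0.032, 0, 0, 0, 0, 0, 0.5], [0, 0, 0, 0, 0, 0, 0.5]]'; python3 nudge.py '[[0.048, 0, 0, 0, 0, 0, 0.5], [0, 0, 0, 0, 0, 0, 0.5]]'; python3 go.py .6194 -.1132 .018 .135
```

```text
t: 5.52
position: [0.621, -0.1126, 0.0215]
eef_rot: [3.134, 0.212, -0.016]
contact_force: [-14.9, -3.3, 12.3]
finger_gap: 0.739
gripper_force: 31.7
t: 5.78
position: [0.6212, -0.1125, 0.0213]
eef_rot: [-3.134, -0.213, 0.028]
contact_force: [-24.2, -3.6, 18.9]
finger_gap: 0.745
gripper_force: 32.7
at [ 0.6212 -0.1125  0.0213] yaw 0.1357 tilt [-0.018 -0.001 -1.   ] rz 0.0007 shift [-0.0018  0.0005  0.0033] F [-24.2  -3.6  18.9] gap 0.745 t 5.775
```

Scaled: -0.05 m is -0.8, -0.031 m is -0.496, -0.121 rad is -1.21.

```bash
python3 nudge.py '[[-0.096, 0, 0, 0, 0, 0, 0.5], [0, 0, 0, 0, 0, 0, 1], [0, 0, 0, 0, 0, 0, 1], [0, 0, 0, 0, 0, 0, 1], [0, 0, -0.8, 0, 0, 0, 1], [-0.248, 0, -0.8, 0, 0, 0, 1], [-0.248, -0.4368, -0.8, 0, 0, 0, 1], [-0.496, -0.4368, -0.8, 0, 0, 0, 1], [-0.496, -0.4368, 0, 0, 0, 0, 1], [0, -0.4368, 0, 0, 0, -1.21, 1], [0, 0, 0, 0, 0, 0, 1]]'
cat > chk.py <<'E'
import sys
from h import *
W=wrist(sys.argv[1])
psi=.135;c,s=np.cos(psi),np.sin(psi)
for k in('red','yellow','green'):
    m=mask(W['color'],k)
    if m.sum()<255*1500: continue
    P,y,sz=rect(W,k,.066);print(k,P.round(4),'yaw',round(y,3),'along',round(P@[c,s],4),'lat',round(P@[-s,c],4),np.round(sz,1),cv2.boundingRect(big(m)))
E
python3 chk.py w2; python3 go.py .514 -.0168 .018 .256
```

```text
t: 7.15
position: [0.5166, -0.0161, 0.2199]
eef_rot: [3.115, 0.403, 0.001]
contact_force: [0.6, -0.4, -0.4]
finger_gap: 0.997
gripper_force: 0.0
red [ 0.6393 -0.1094] yaw 0.13 along 0.6188 lat -0.1945 [93.6 55.6] (438, 16, 108, 147)
yellow [ 0.5352 -0.0104] yaw 0.256 along 0.529 lat -0.0823 [93.  56.1] (284, 135, 74, 117)
green [0.5265 0.1302] yaw 0.195 along 0.5393 lat 0.0582 [92.9 56. ] (96, 94, 85, 128)
at [ 0.5169 -0.0169  0.2198] yaw 0.2559 tilt [ 0. -0. -1.] rz -0.0001 shift [-0.0028 -0.0009  0.2018] F [ 0.8 -0.4 -0.5] gap 1.002 t 7.2
```

```bash
python3 nudge.py '[[-0.0448, -0.008, 0.88, 0, 0, 0, 1], [0, 0, 0.88, 0, 0, 0, 1], [0, 0, 0.88, 0, 0, 0, 1], [0, 0, 0.384, 0, 0, 0, 1], [0, 0, 0.176, 0, 0, 0, 1], [0, 0, 0, 0, 0, 0, 1], [0, 0, -0.016, 0, 0, 0, 0.5], [0, 0, -0.016, 0, 0, 0, 0.5], [0, 0, 0, 0, 0, 0, 0.5], [0, 0, 0, 0, 0, 1.21, 0.5], [0, 0, 0, 0, 0, 0, 0.5]]' 25; python3 nudge.py '[[0.4, -0.1008, 0, 0, 0, 0, 0.5], [0.4, 0, 0, 0, 0, 0, 0.5], [0.4, 0, 0, 0, 0, 0, 0.5], [0.2, 0, 0, 0, 0, 0, 0.5], [0.064, 0, 0, 0, 0, 0, 0.5], [0.048, 0, 0, 0, 0, 0, 0.5], [0, 0, 0, 0, 0, 0, 0.5]]';python3 go.py .6021 .0014 .02 .135
```

```text
t: 8.57
position: [0.5152, -0.0176, 0.0229]
eef_rot: [3.134, 0.213, 0.004]
contact_force: [-0.7, -0.4, 5.1]
finger_gap: 0.747
gripper_force: 31.1
t: 9.45
position: [0.6049, 0.001, 0.0227]
eef_rot: [3.134, 0.215, -0.01]
contact_force: [-12.8, -1.5, 13.9]
finger_gap: 0.744
gripper_force: 31.6
at [0.6049 0.001  0.0227] yaw 0.1373 tilt [-0.006 -0.001 -1.   ] rz 0.0023 shift [-0.0027 -0.0008  0.0027] F [-12.8  -1.5  13.9] gap 0.744 t 9.45
```

```bash
python3 nudge.py '[[0.048, 0, 0, 0, 0, 0, 0.5], [0, 0, 0, 0, 0, 0, 0.5]]'; python3 nudge.py '[[-0.08, 0, 0, 0, 0, 0, 0.5], [0, 0, 0, 0, 0, 0, 1], [0, 0, 0, 0, 0, 0, 1], [0, 0, 0, 0, 0, 0, 1], [0, 0, -0.8, 0, 0, 0, 1], [0, 0, -0.8, 0, 0, 0, 1], [-0.448, -0.544, -0.64, 0, 0, 0, 1], [-0.448, -0.544, -0.64, 0, 0, 0, 1], [-0.4368, -0.544, 0, 0, 0, 0, 1], [0, -0.568, 0, 0, 0, 0, 1], [0, 0, 0, 0, 0, -0.6, 1], [0, 0, 0, 0, 0, 0, 1]]'
python3 chk.py w3; python3 go.py .5049 .1259 .021 .195
```

```text
t: 9.7
position: [0.6051, 0.0012, 0.0225]
eef_rot: [3.134, 0.216, -0.021]
contact_force: [-21.4, -3.1, 21.4]
finger_gap: 0.747
gripper_force: 32.6
t: 11.2
position: [0.5037, 0.1266, 0.2016]
eef_rot: [3.127, 0.306, -0.0]
contact_force: [0.0, -0.3, -0.6]
finger_gap: 0.997
gripper_force: 0.0
yellow [0.6243 0.0046] yaw 0.133 along 0.6193 lat -0.0795 [93.9 55.9] (479, 12, 114, 153)
green [0.5263 0.1318] yaw 0.194 along 0.5393 lat 0.0598 [91.8 54.9] (282, 132, 78, 123)
at [0.5038 0.1263 0.2015] yaw 0.1942 tilt [-0. -0. -1.] rz -0.0008 shift [0.001  0.0006 0.1805] F [ 0.7  0.1 -0.2] gap 1.0 t 11.25
```

Scaled: 0.055 m is 0.88, 0.045 m is 0.72, 0.06 rad is 0.6.

```bash
python3 nudge.py '[[0.016, 0.0032, 0.88, 0, 0, 0, 1], [0, 0, 0.88, 0, 0, 0, 1], [0, 0, 0.72, 0, 0, 0, 1], [0, 0, 0.288, 0, 0, 0, 1], [0, 0, 0.128, 0, 0, 0, 1], [0, 0, 0, 0, 0, 0, 1], [0, 0, -0.016, 0, 0, 0, 0.5], [0, 0, -0.016, 0, 0, 0, 0.5], [0, 0, 0, 0, 0, 0, 0.5], [0, 0, 0, 0, 0, 0.6, 0.5], [0, 0, 0, 0, 0, 0, 0.5]]' 25; python3 nudge.py '[[0.32, 0.176, 0, 0, 0, 0, 0.5], [0.32, 0.1792, 0, 0, 0, 0, 0.5], [0.32, 0, 0, 0, 0, 0, 0.5], [0.28, 0, 0, 0, 0, 0, 0.5], [0.064, 0, 0, 0, 0, 0, 0.5], [0.048, 0, 0, 0, 0, 0, 0.5], [0.048, 0, 0, 0, 0, 0, 0.5], [0, 0, 0, 0, 0, 0, 0.5]]';python3 go.py .5 .1 .02 .135
```

```text
t: 12.62
position: [0.5062, 0.1264, 0.0241]
eef_rot: [-3.134, -0.212, -0.004]
contact_force: [0.1, 0.1, 5.8]
finger_gap: 0.742
gripper_force: 30.7
t: 13.62
position: [0.5903, 0.1154, 0.0237]
eef_rot: [3.133, 0.214, -0.019]
contact_force: [-19.5, -3.7, 21.7]
finger_gap: 0.748
gripper_force: 32.7
at [0.5903 0.1154 0.0237] yaw 0.1362 tilt [-0.012 -0.002 -1.   ] rz 0.0012 shift [-0.0915  0.0031  0.0037] F [-19.5  -3.7  21.7] gap 0.748 t 13.625
```

```bash
python3 nudge.py '[[-0.08, 0, 0, 0, 0, 0, 0.5], [0, 0, 0, 0, 0, 0, 1], [0, 0, 0, 0, 0, 0, 1], [0, 0, 0, 0, 0, 0, 1], [0, 0, -0.8, 0, 0, 0, 1], [0, 0, -0.8, 0, 0, 0, 1], [-0.576, 0.448, -0.64, 0, 0, 0, 1], [-0.576, 0.448, -0.64, 0, 0, 0, 1], [-0.576, 0.448, -0.64, 0, 0, 0, 1], [-0.576, 0.448, -0.64, 0, 0, 0, 1], [0, 0, -0.64, 0, 0, 0, 1], [0, 0, 0, 0, 0, 0, 1]]'
python3 chk.py w4
python3 - <<'E'
from h import *
from workcell import robot
f=robot.grab_frame('top');cv2.imwrite('pics/top1.png',f['color']);np.savez('pics/top1.npz',**f)
f=robot.grab_frame('side');cv2.imwrite('pics/side1.png',f['color']);np.savez('pics/side1.npz',**f)
W=load('w4');v,u=np.nonzero(mask(W['color'],'blue'));X=plane(W,np.c_[u,v],.014)[:,:2];X=X[(X[:,0]>.45)&(X[:,0]<.75)]
b=.135
h,e=np.histogram(X@[-np.sin(b),np.cos(b)],np.arange(-.4,.4,.002));print(len(X),[(round(float(e[i])+.001,3),int(h[i])) for i in np.nonzero(h>50)[0]])
h,e=np.histogram(X@[np.cos(b),np.sin(b)],np.arange(.3,.9,.002));print([(round(float(e[i])+.001,3),int(h[i])) for i in np.nonzero(h>50)[0]])
E
python3 go.py .5 .1 .02 .135
```

```text
t: 15.12
position: [0.4632, -0.0157, 0.3271]
eef_rot: [3.133, 0.21, 0.012]
contact_force: [0.1, 0.8, 0.3]
finger_gap: 1.001
gripper_force: 0.0
red [ 0.6256 -0.1113] yaw 0.133 along 0.6049 lat -0.1944 [65.5 55.5] (412, 0, 65, 78)
yellow [0.6104 0.0017] yaw 0.134 along 0.6051 lat -0.0804 [65.4 55.9] (293, 0, 61, 78)
green [0.5952 0.1151] yaw 0.133 along 0.6053 lat 0.0339 [65.3 55.2] (169, 0, 66, 78)
1741 [(-0.159, 129), (-0.157, 164), (-0.117, 65), (-0.045, 76), (-0.043, 164), (-0.041, 73), (-0.003, 65), (-0.001, 166), (0.001, 77)]
[(0.563, 67), (0.565, 372), (0.567, 344)]
at [ 0.4617 -0.0148  0.3212] yaw 0.1351 tilt [-0.002  0.    -1.   ] rz 0.0001 shift [ 0.0534 -0.1086  0.3012] F [-0.3 -0.6  0.1] gap 0.996 t 15.275
```

View pics/w4.png

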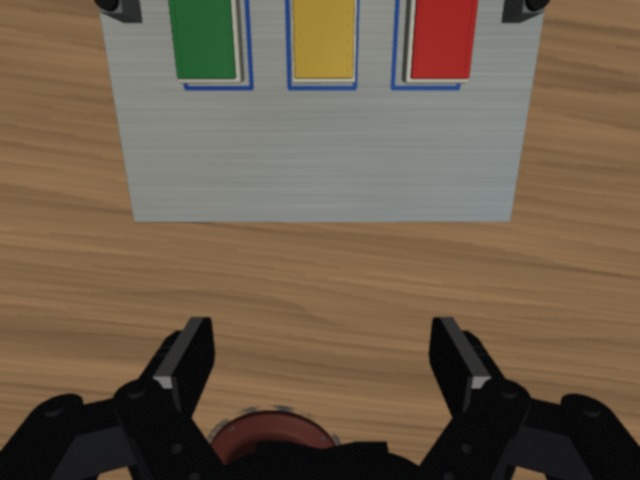

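View pics/side1.png

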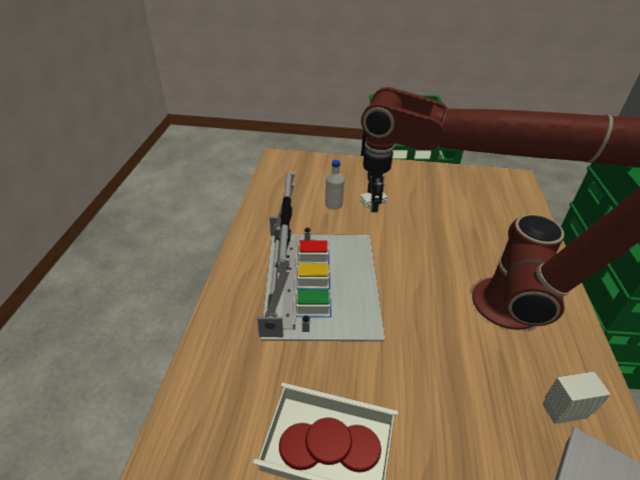

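The wrist view shows green, yellow and red square on the outlines with front ends at row ~80 and outline front edges at row ~88. The side view confirms the row against the stop with the frame raised. Now the handle sleeve.

Run:
```python
from h import *
from workcell import robot
print(robot.read_state()['joint_pos'].round(3))
def sl(f,b):
    g=f['color'].max(2);x0,y0,x1,y1=b;m=np.zeros(g.shape,np.uint8);m[y0:y1,x0:x1]=(g[y0:y1,x0:x1]<45)*255
    k=big(m);r=cv2.minAreaRect(k);print(r);return r[0]
for i in '01':
    T,S=load('top'+i),load('side'+i)
    p,e=meet(T,sl(T,(290,170,360,200)),S,sl(S,(275,185,300,250)))
    c,s=np.cos(.135),np.sin(.135);print(p.round(4),e.round(4),'along',p[:2]@[c,s],'lat',p[:2]@[-s,c])
```

```text
[-0.193 -0.385  1.852 -0.     1.676  1.242]
((323.24114990234375, 186.23068237304688), (7.926786422729492, 46.37841796875), 83.82982635498047)
((285.6076965332031, 211.13848876953125), (10.170848846435547, 28.652021408081055), 7.125016689300537)
[0.7053 0.0136 0.2937] 0.0003 along 0.7007648039845925 lat -0.08141278236608444
((323.23681640625, 186.19061279296875), (7.846175193786621, 46.37841796875), 83.82982635498047)
((285.6899719238281, 211.16998291015625), (10.18233871459961, 28.708538055419922), 8.130102157592773)
[0.7053 0.0137 0.2937] 0.0006 along 0.700697189250665 lat -0.08138302385942964
```

Scaled: -0.01 m is -0.16, -0.015 m is -0.24, -0.1745 rad is -1.745.

```bash
python3 nudge.py '[[0, 0, 0, 0, 0, -1.745, 1], [0, 0, 0, 0, 0, -1.745, 1], [0, 0, 0, 0, 0, -1.745, 1], [0, 0, 0, 0, 0, -1.745, 1], [0, 0, 0, 0, 0, -1.745, 1], [0, 0, 0, 0, 0, -1.745, 1], [0, 0, -0.24, 0, 0, -1.745, 1], [0, 0, -0.24, 0, 0, -1.745, 1], [0, 0, -0.16, 0, 0, -1.745, 1], [0, 0, 0, 0, 0, 0, 1]]'
python3 go.py .7045 .0144 .35 1.706
```

```text
t: 16.52
position: [0.462, -0.0147, 0.3615]
eef_rot: [-2.068, -2.363, 0.002]
contact_force: [0.2, 0.4, 0.4]
finger_gap: 1.001
gripper_force: 0.0
at [ 0.462  -0.0147  0.3615] yaw 1.7039 tilt [-0.002  0.    -1.   ] rz -0.0021 shift [-0.0038  0.2442  0.0115] F [0.2 0.4 0.4] gap 1.001 t 16.525
```

Scaled: 0.049 m is 0.784, 0.048 m is 0.768.

```bash
python3 nudge.py '[[-0.064, 0.784, 0, 0, 0, 0, 1], [0, 0.784, 0, 0, 0, 0, 1], [0, 0.784, 0, 0, 0, 0, 1], [0, 0.784, 0, 0, 0, 0, 1], [0, 0.768, 0, 0, 0, 0, 1], [0, 0, 0.48, 0, 0, 0, 1], [0, 0, 0.48, 0, 0, 0, 1], [0, 0, 0.496, 0, 0, 0, 1], [0, 0, 0, 0, 0, 0, 1]]'
python3 go.py .7045 .0144 .270 1.706
python3 - <<'E'
from h import *
wrist('w5')
E
```

```text
t: 17.65
position: [0.702, 0.0142, 0.2652]
eef_rot: [-2.064, -2.357, 0.01]
contact_force: [-0.8, -0.4, -0.2]
finger_gap: 1.004
gripper_force: 0.0
at [0.702  0.0142 0.2652] yaw 1.7034 tilt [-0.01   0.001 -1.   ] rz -0.0026 shift [-0.0002  0.0025 -0.0048] F [-0.8 -0.4 -0.2] gap 1.004 t 17.65
```

View pics/w5.png

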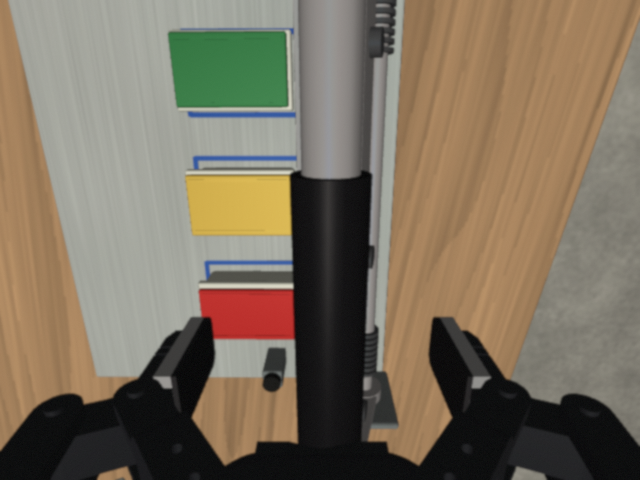

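The wrist view shows the black sleeve at (332,310), centred between the fingers. Closing, then pulling along the arc.

Scaled: -0.0267 m is -0.4272, -0.0251 m is -0.4016.

```bash
python3 nudge.py '[[0, 0, 0, 0, 0, 0, 0], [0, 0, 0, 0, 0, 0, 0], [0, 0, 0, 0, 0, 0, 0], [0, 0, 0, 0, 0, 0, 0], [0, 0, 0, 0, 0, 0, 0]]' 40; python3 nudge.py '[[0, -0.2224, 0.056, 0, 0, 0, 0], [0, -0.2224, 0.056, 0, 0, 0, 0], [0, -0.4272, 0.1696, 0, 0, 0, 0], [0, -0.4016, 0.2224, 0, 0, 0, 0], [0, -0.3696, 0.2736, 0, 0, 0, 0], [0, 0, 0, 0, 0, 0, 0]]'; python3 go.py .6 .0 .2 1.706
```

```text
t: 18.32
position: [0.705, 0.0138, 0.273]
eef_rot: [2.066, 2.364, 0.003]
contact_force: [1.0, 0.4, 3.5]
finger_gap: 0.281
gripper_force: 39.8
t: 19.08
position: [0.6013, -0.0002, 0.2228]
eef_rot: [-2.067, -2.365, 0.002]
contact_force: [1.2, 1.1, 2.7]
finger_gap: 0.28
gripper_force: 42.6
at [ 6.013e-01 -2.000e-04  2.228e-01] yaw 1.705 tilt [-0.001 -0.    -1.   ] rz -0.001 shift [ 0.0004 -0.0013  0.0228] F [1.2 1.1 2.7] gap 0.28 t 19.075
```

```bash
python3 nudge.py '[[0, -0.3296, 0.3184, 0, 0, 0, 0], [0, -0.2864, 0.36, 0, 0, 0, 0], [0, -0.2384, 0.392, 0, 0, 0, 0], [0, -0.184, 0.4208, 0, 0, 0, 0], [0, -0.0656, 0.2208, 0, 0, 0, 0], [0, -0.064, 0.2208, 0, 0, 0, 0], [0, -0.0352, 0.2272, 0, 0, 0, 0], [0, 0, 0, 0, 0, 0, 0]]'; python3 go.py .5 .0 .06 1.706
```

```text
t: 20.08
position: [0.5291, -0.0101, 0.0889]
eef_rot: [2.067, 2.365, 0.001]
contact_force: [-1.1, 1.1, 6.5]
finger_gap: 0.278
gripper_force: 50.3
at [ 0.5291 -0.0101  0.0889] yaw 1.7052 tilt [ 0.001  0.    -1.   ] rz -0.0008 shift [ 0.014  -0.0275  0.0289] F [-1.1  1.1  6.5] gap 0.278 t 20.075
```

Scaled: 0.007 m is 0.112, -0.001 m is -0.016.

```bash
python3 nudge.py '[[0, -0.016, 0.112, 0, 0, 0, 0], [0, -0.016, 0.112, 0, 0, 0, 0], [0, 0, 0, 0, 0, 0, 0]]'; python3 nudge.py '[[0, 0, 0.048, 0, 0, 0, 0], [0, 0, 0, 0, 0, 0, 0], [0, 0, 0, 0, 0, 0, 0]]';python3 nudge.py '[[0, 0, 0.032, 0, 0, 0, 0], [0, 0, 0, 0, 0, 0, 0], [0, 0, 0, 0, 0, 0, 0]]'; python3 go.py .5 .0 .06 1.706
```

```text
t: 20.45
position: [0.5273, -0.0104, 0.0762]
eef_rot: [2.067, 2.365, 0.001]
contact_force: [-5.3, 0.1, 11.9]
finger_gap: 0.283
gripper_force: 51.3
t: 20.82
position: [0.527, -0.0104, 0.0735]
eef_rot: [-2.067, -2.365, 0.001]
contact_force: [-6.9, 0.3, 11.9]
finger_gap: 0.273
gripper_force: 51.6
t: 21.2
position: [0.5268, -0.0105, 0.0717]
eef_rot: [-2.067, -2.365, 0.001]
contact_force: [-8.7, -0.2, 14.3]
finger_gap: 0.28
gripper_force: 51.8
at [ 0.5268 -0.0105  0.0717] yaw 1.7052 tilt [-0.001 -0.    -1.   ] rz -0.0008 shift [ 0.014  -0.0251  0.0117] F [-8.7 -0.2 14.3] gap 0.28 t 21.2
```

Scaled: 0.002 m is 0.032, -0.001 m is -0.016.

```bash
python3 nudge.py '[[0, -0.016, 0.032, 0, 0, 0, 0], [0, 0, 0, 0, 0, 0, 0], [0, 0, 0, 0, 0, 0, 0]]'; python3 nudge.py '[[0, -0.016, 0.032, 0, 0, 0, 0], [0, 0, 0, 0, 0, 0, 0], [0, 0, 0, 0, 0, 0, 0]]';python3 nudge.py '[[0, 0, 0.032, 0, 0, 0, 0], [0, 0, 0, 0, 0, 0, 0], [0, 0, 0, 0, 0, 0, 0]]'
python3 - <<'E'
from h import *
from workcell import robot
f=robot.grab_frame('side');np.savez('pics/side2.npz',**f);cv2.imwrite('pics/side2.png',cv2.resize(f['color'][200:370,220:420],None,fx=3.5,fy=3.5,interpolation=cv2.INTER_CUBIC))
E
```

```text
t: 21.58
position: [0.5266, -0.0104, 0.0699]
eef_rot: [2.066, 2.366, 0.001]
contact_force: [-4.5, 0.3, 12.5]
finger_gap: 0.274
gripper_force: 51.9
t: 21.95
position: [0.5265, -0.0104, 0.0686]
eef_rot: [2.065, 2.364, 0.004]
contact_force: [-2.7, 2.1, 13.2]
finger_gap: 0.276
gripper_force: 52.0
t: 22.32
position: [0.5265, -0.0105, 0.0674]
eef_rot: [2.066, 2.365, 0.003]
contact_force: [-6.7, 2.2, 17.4]
finger_gap: 0.275
gripper_force: 52.4
```

View pics/side2.png

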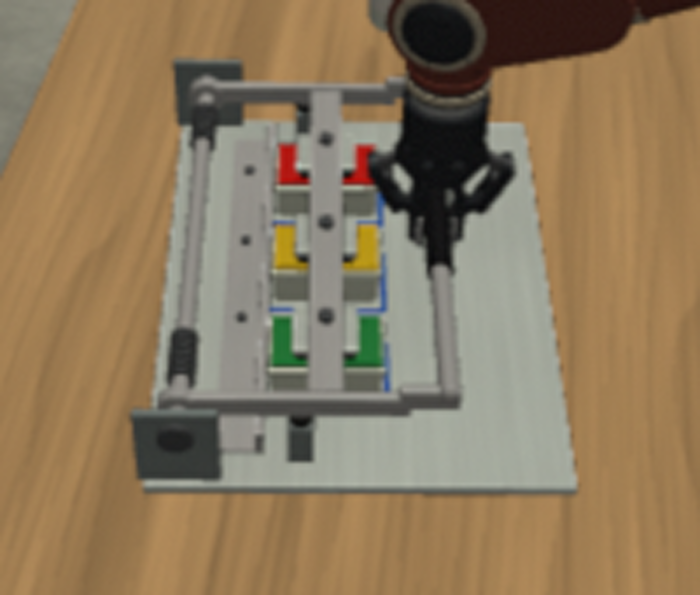

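The side crop shows the frame down, with all three pads on the lids and the fingers on the sleeve at (437,215). Next I check that it is really on the stops, by force and by bar height.

Careful with the scale: shifts go in shares of 62.5 mm and turns go in units of 0.1 rad. That gives: 0.003 m is 0.048, -0.001 m is -0.016.

```bash
python3 nudge.py '[[0, -0.016, 0.048, 0, 0, 0, 0], [0, 0, 0, 0, 0, 0, 0], [0, 0, 0, 0, 0, 0, 0]]'
python3 - <<'E'
from h import *
from workcell import robot
ims=[]
for n in('top','side'):
    f=robot.grab_frame(n);np.savez(f'pics/{n}3.npz',**f)
    s=(245,170,420,320) if n=='top' else (255,220,390,345)
    c=f['color'][s[1]:s[3],s[0]:s[2]];ims.append(cv2.resize(c,(400*c.shape[1]//c.shape[1],600*c.shape[0]//c.shape[1]*400//600)))
    # where bar ends and centre should appear if fully down / 0.05 rad short
    T=f['camera_from_world'];c_,s_=np.cos(.135),np.sin(.135)
    for th in(1.2,1.25,1.3):
        a=.7395-.221*np.sin(.1823+th);z=.075+.221*np.cos(.1823+th)
        for l in(-.0805+.2,-.0805+.1):
            p=T@[a*c_-l*s_,a*s_+l*c_,z,1];print(n,th,l,f['fx']*p[0]/p[2]+f['cx'],f['fy']*p[1]/p[2]+f['cy'])
h=max(i.shape[0] for i in ims);cv2.imwrite('pics/both3.png',np.hstack([cv2.copyMakeBorder(i,0,h-i.shape[0],0,0,0) for i in ims]))
print(robot.read_state()['contact_force'])
E
```

```text
t: 22.75
position: [0.5264, -0.0106, 0.0664]
eef_rot: [2.066, 2.364, 0.004]
contact_force: [-8.7, 3.9, 26.8]
finger_gap: 0.28
gripper_force: 53.5
top 1.2 0.11950000000000001 263.51821003909106 267.2955819300032
top 1.2 0.019500000000000003 296.455032286599 263.6201323911647
top 1.25 0.11950000000000001 263.9842236059435 268.36001458589317
top 1.25 0.019500000000000003 296.6906869159941 264.70878655033704
top 1.3 0.11950000000000001 264.4305120154819 269.23656659617006
top 1.3 0.019500000000000003 296.9059409613446 265.6099073134809
side 1.2 0.11950000000000001 347.48330609957947 305.7274832853087
side 1.2 0.019500000000000003 345.5583931792506 279.98223825919746
side 1.25 0.11950000000000001 347.86928374835895 308.2749842859558
side 1.25 0.019500000000000003 345.9329916037151 282.52512448037044
side 1.3 0.11950000000000001 348.0567592345086 310.8094797227815
side 1.3 0.019500000000000003 346.12040811679657 285.05651480360126
[-9.78333643  3.22458974 26.54040681]
```

View pics/both3.png

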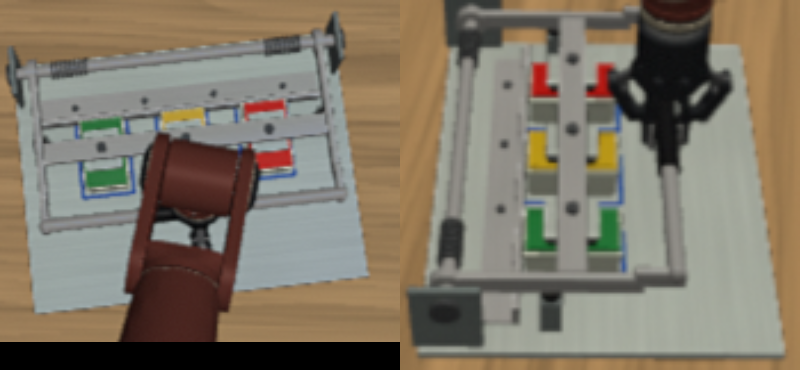

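Scaled: -0.001 m is -0.016, 0.001 m is 0.016.

```bash
python3 nudge.py '[[0, -0.016, 0.016, 0, 0, 0, 0], [0, 0, 0, 0, 0, 0, 0], [0, 0, 0, 0, 0, 0, 0], [0, 0, 0, 0, 0, 0, 0]]' && python3 -c "
from workcell import robot
print(robot.hand_in())"
```

```text
t: 23.35
position: [0.5265, -0.0106, 0.0663]
eef_rot: [2.065, 2.362, 0.007]
contact_force: [-6.3, 4.4, 29.9]
finger_gap: 0.28
gripper_force: 53.6
the job is handed in; nothing more can be done
None
```

The three tubs stand on their outlines against the back stop. The job was handed in at 23.4 s with the fingers still holding the frame down, apparently on its stops (about 30 N where 14 N is needed); the judging result was not shown.

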